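# Make up the condiment kits for two tables

## Robot

A 7-joint arm with a two-finger parallel gripper is mounted at the origin on the work surface. World frame = base frame: x ahead of the robot, y to its left, z up, the work surface at z = 0. Lengths are in m, angles in rad, forces in N, time in s.
With the tool pointing down it reaches from about 0.35 to 0.9 m from the base axis. Payload 8.1 kg.
Tool frame: the origin (TCP) lies on the centre line of the jaws, within the pads' length; the fingertips stand 14 mm ahead of it and the grasp point (between the pads) lies 5 mm behind it; z points along the fingers, y is the direction in which the jaws open and shut (so a half turn about z gives the same grasp; the last joint's range is limited). The gripper opens to 92 mm and grips with 3 to 60 N. Pads are 19 mm wide; open, the fingers measure 130 mm over their backs; the gripper's body (75 mm by 190 mm) begins 47 mm behind the grasp point.
Start: joints at [1.017, 0.434, 0.025, 1.573, -0.012, 1.134, -0.075], TCP at [0.272, -0.563, 0.241] pointing down, gripper open.
Joint ranges: [-2.62, 2.62], [-0.44, 2.09], [-1.27, 1.32], [0.08, 2.57], [-1.32, 4.46], [0.12, 2], [-2.74, 2.74]. Speed limits (rad/s): [2.22, 2.22, 3.01, 3.01, 3.14, 3.14, 3.14].

## Interface

Orientations are given as a rotation vector (axis times angle).
In Python, from cell import arm, optics gives the robot as it stands.
- The arm moves only by the shell command python3 -m creep 'ROWS' [FORCE]. ROWS is JSON, a list of rows, each an object with "translation": the shift along the tool's x, y, z in m, a list of three; "rot": the turn, a rotation vector about the tool's x, y, z in degrees, a list of three; "jaw": the finger opening in m, from 0 to 0.0918. In form: [{"translation": [x, y, z], "rot": [wx, wy, wz], "jaw": jaw}, ...]. A call has 1 to 12 rows; each row shifts and turns the commanded pose from where the row before left it, along the tool's axes as they then stand; what a row does not reach is not made up. A row lasts 1/12 s, in which the tool goes at most 41.7 mm and 7.16 degrees, less where a joint would pass 70% of its speed; a pose out of reach is approached as far as the arm can. A call is refused whole if a number of a shift passes 0.0417 or a number of a turn 7.16, either way. A call with a gripper value outside its range is refused whole. The fingers move at their own pace and stop on an object; FORCE is the grip in N (left out, the last holds). Time passes only in rows, so rows that do not move let the fingers close. It gives the time, the measured TCP pose, the force and the opening at its end, in the units of the state.
- arm.observe(): the state, without advancing time (a new reading comes with each control period).
- optics.get_image(name): name is "side" or "top" or "wrist"; returns the picture (420x560x3 uint8, red, green, blue); there is no depth.
- optics.camera_info(name): a dict with "fx", "fy", "cx", "cy" (pixels), "k1" (the pictures are not rectified: a ray, as slopes to the right and down, at radius r is drawn at 1 + k1 r^2 times it, then the intrinsics apply), "R" (3x3) and "t" (3): a world point X has camera coordinates R X + t. Camera axes: x right, y down, z forward; pixel columns grow to the right and rows downward; lengths in m; the calibration is good to about 2 mm. A picture is of the moment at which its call begins: read the wrist's pose just before it. camera_info takes no time and is no camera call; for the wrist camera it gives the pose at the moment of the call.
- arm.sign_off(): hands the job in, once; it reports no verdict.
Trained networks look in the newest picture that a camera, given by its name, has taken for a name from the list of things; names that differ only in an ending like _2 or _b are one class to them, and where a whole thing is asked for, a point or a joint stands for the part that bears it (a point fixed in the world has none). Each returns a list of dicts, best first, with "score" (0 to 1); they miss things now and then, are a little off and sometimes report something else, mostly with a low value. They report only what shows in the picture. A call takes as long as a camera call.
- optics.boxes_of(camera, thing): "location" ([column, row] in pixels, amid what is visible of it).
- optics.pinpoint(camera, thing): "location" ([column, row] in pixels: a listed point, or the origin of a listed thing).
The state is a dict: "clock": time; "joints": joint angles; "dq": joint speeds; "joint_efforts": joint torques, N m; "position": TCP position; "ee_rot": TCP orientation; "force": force on the tool from outside, world axes, zero at the start; "ft_torque": the same for the moment, N m; "width": opening from 0.0 (shut) to 1.0 (fully open).
Only numpy, scipy, OpenCV 4.12 (cv2) and the standard library are available. Lean on these libraries where they do the work, as an engineer would, in place of code of your own. Each camera call takes 0.05 s, during which the arm holds its last target.

## Task

Make up the condiment kits for two tables from the stock on the counter: the blue tray gets the pepper mill and the red-lidded jar, the orange tray gets the salt shaker and the yellow-lidded jar. Stand each thing upright on the floor of a compartment of its own (either compartment of the right tray will do) and let go of it. Leave the green-lidded and the blue-lidded jar standing where they are, and knock nothing over.

Things in the scene. Friction and masses are not known exactly. Their poses are not given: they have to be found in the camera images.
- mill_c (a point): pepper mill: dark wooden upright cylinder 46 mm across, 78 mm tall, with a steel collar and a small steel knob on its domed head, about 0.2 kg, loose, standing on the counter. This point is on its axis, half-way up (39 mm above its underside); z is up along the axis.
- salt_c (a point): salt shaker: white upright cylinder 40 mm across, 70 mm tall, with a steel top with small holes, about 0.15 kg, loose, standing on the counter. This point is on its axis, half-way up (35 mm above its underside); z is up along the axis.
- jar_red_c (a point): sauce jar with a red lid: closed upright cylinder 46 mm across, 66 mm tall, paper band, about 0.18 kg, loose, standing on the counter. This point is on its axis, half-way up (33 mm above its underside); z is up along the axis.
- jar_yellow_c (a point): sauce jar with a yellow lid: closed upright cylinder 46 mm across, 66 mm tall, paper band, about 0.18 kg, loose, standing on the counter. This point is on its axis, half-way up (33 mm above its underside); z is up along the axis.
- jar_green_c (a point): sauce jar with a green lid: closed upright cylinder 46 mm across, 66 mm tall, paper band, about 0.18 kg, loose, standing on the counter. This point is on its axis, half-way up (33 mm above its underside); z is up along the axis. It stays where it is.
- jar_blue_c (a point): sauce jar with a blue lid: closed upright cylinder 46 mm across, 66 mm tall, paper band, about 0.18 kg, loose, standing on the counter. This point is on its axis, half-way up (33 mm above its underside); z is up along the axis. It stays where it is.
- tray_blue: blue plastic kit tray, fixed to the counter, 178 mm long (its x axis) by 92 mm wide (y) by 14 mm high. Origin: centre of its underside; z up. One crosswise wall splits it into two equal square compartments, 80 mm inside, centred at x = +43 mm and x = -43 mm (y = 0). Walls and floor are 6 mm thick: the compartment floors lie 6 mm above the counter, the wall tops 14 mm. It may be turned up to about 30 degrees.
- tray_orange: orange plastic kit tray, fixed to the counter, 178 mm long (its x axis) by 92 mm wide (y) by 14 mm high. Origin: centre of its underside; z up. One crosswise wall splits it into two equal square compartments, 80 mm inside, centred at x = +43 mm and x = -43 mm (y = 0). Walls and floor are 6 mm thick: the compartment floors lie 6 mm above the counter, the wall tops 14 mm. It may be turned up to about 30 degrees.

How it is judged:
By the outcome, as a careful person would: the job done as asked, in the order asked, and still so for the second after the job is handed in, with the robot touching nothing.
It also fails if it takes over 99 s, if anything falls off the work surface, if the arm or the gripper's body presses on something with over 40 N, if the wrist force passes 120 N, or if a joint passes its speed limit or range.

## Working session

There is one attempt and no reset: what is moved stays moved. The work goes in short steps, Python scripts to look and compute and a shell command to move; the robot and the scene stay as the last step left them, time stands still between calls to the robot, and variables do not carry over. Pictures are saved under pics/ and viewed, and the job is handed in when it is done.

```bash
mkdir -p pics; ls
python3 - <<'E'
from cell import arm, optics
import cv2, numpy as np
s=arm.observe(); print(s)
for n in ("side","top","wrist"):
    im=optics.get_image(n); cv2.imwrite(f"pics/{n}0.png",im[:,:,::-1])
    c=optics.camera_info(n); print(n,{k:np.round(v,4).tolist() for k,v in c.items()})
    for th in ["mill_c","salt_c","jar_red_c","jar_yellow_c","jar_green_c","jar_blue_c","tray_blue","tray_orange"]:
        if n!="wrist":
            print(n,th,[(np.round(d["location"],1).tolist(),round(d["score"],2)) for d in optics.pinpoint(n,th)[:3]])
print(arm.observe()["clock"])
E
```

```text
pics
{'clock': 0.0, 'joints': array([ 1.01741063,  0.4352222 ,  0.02495224,  1.57409674, -0.01160299,
        1.13401309, -0.07512016]), 'dq': array([-0.00027307,  0.0003742 ,  0.00057977, -0.00176756,  0.00081248,
       -0.00161759, -0.00221372]), 'joint_efforts': array([-1.03911698e-03, -6.67856526e+01,  9.84514430e-01, -3.14456534e+01,
       -6.05898164e-02,  4.31717397e-02,  2.80018294e-04]), 'position': array([ 0.27204044, -0.56213727,  0.23994535]), 'ee_rot': array([-3.06067517e+00, -7.01661976e-01,  7.61133110e-04]), 'force': array([-0.14836431,  0.02973081,  0.03636144]), 'ft_torque': array([-0.05205203,  0.02303519, -0.01450131]), 'width': 1.0036319368932332}
side {'fx': 516.4469, 'fy': 516.4469, 'cx': 274.3294, 'cy': 217.0977, 'k1': -0.0884, 'R': [[-0.6968, -0.717, 0.0187], [-0.4842, 0.4509, -0.7498], [0.5292, -0.5315, -0.6614]], 't': [0.371, 0.2807, 1.0768]}
side mill_c [([294.9, 183.7], 0.7)]
side salt_c [([252.3, 256.6], 0.98)]
side jar_red_c [([219.4, 222.6], 0.96)]
side jar_yellow_c [([331.8, 206.3], 0.58)]
side jar_green_c [([259.2, 204.8], 0.7)]
side jar_blue_c [([296.8, 228.8], 0.63)]
side tray_blue [([360.8, 180.7], 0.97)]
side tray_orange [([168.6, 298.1], 0.62)]
top {'fx': 470.2175, 'fy': 470.2175, 'cx': 278.5438, 'cy': 212.3007, 'k1': -0.018, 'R': [[0.0025, -0.9999, -0.0097], [-0.9981, -0.0019, -0.0614], [0.0614, 0.0099, -0.9981]], 't': [0.02, 0.5482, 0.9535]}
top mill_c []
top salt_c [([220.5, 252.7], 0.84)]
top jar_red_c [([228.7, 179.9], 0.57)]
top jar_yellow_c [([356.6, 257.9], 0.7)]
top jar_green_c [([290.7, 184.5], 0.81), ([360.1, 253.1], 0.16)]
top jar_blue_c [([290.9, 257.3], 0.59)]
top tray_blue [([444.3, 235.6], 0.69)]
top tray_orange [([122.1, 226.9], 0.82)]
wrist {'fx': 317.5344, 'fy': 317.5344, 'cx': 277.2384, 'cy': 205.4368, 'k1': 0.0229, 'R': [[0.4358, -0.9, -0.0003], [-0.8679, -0.4203, 0.2647], [-0.2384, -0.1151, -0.9643]], 't': [-0.6252, -0.034, 0.3903]}
0.95
```

View pics/top0.png

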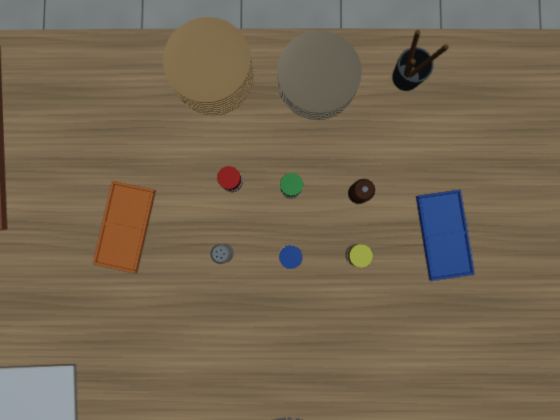

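View pics/side0.png

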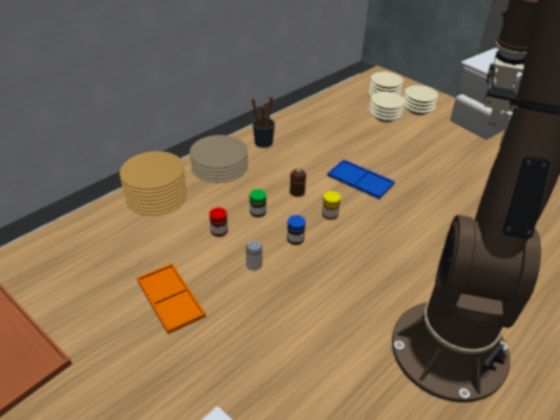

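The top view shows the two rows of objects: red (229,178), green (291,184) and mill (364,189) at the far side, and salt (221,253), blue (291,257) and yellow (361,256) nearer. The orange tray is at (125,227) and the blue tray at (445,235). I'll measure their positions now.

```bash
cat > h.py <<'E'
from cell import arm, optics
import cv2, numpy as np
def ray(c,px):
    K=np.array([[c['fx'],0,c['cx']],[0,c['fy'],c['cy']],[0,0,1]])
    u=cv2.undistortPoints(np.array([[px]],float),K,np.array([c['k1'],0,0,0.]))[0,0]
    R=np.array(c['R']);d=R.T@np.r_[u,1];o=-R.T@np.array(c['t']);return o,d
def at_z(c,px,z):
    o,d=ray(c,px);return o+d*(z-o[2])/d[2]
def proj(c,X):
    p=np.array(c['R'])@np.array(X)+np.array(c['t']);s=p[:2]/p[2];s=s*(1+c['k1']*(s@s));return s*[c['fx'],c['fy']]+[c['cx'],c['cy']]
def blob(im,lo,hi):
    h=cv2.cvtColor(im,cv2.COLOR_RGB2HSV);m=cv2.inRange(h,np.array(lo),np.array(hi))
    n,l,st,ce=cv2.connectedComponentsWithStats(m)
    return m,l,[(st[i],ce[i],i) for i in range(1,n) if st[i][4]>60]
E
python3 - <<'E'
from h import *
im=cv2.imread("pics/top0.png")[:,:,::-1].copy(); c=optics.camera_info("top"); cs=optics.camera_info("side")
cols={"red":((0,200,80),(4,255,255)),"green":((50,120,60),(75,255,255)),"blue":((105,150,60),(130,255,255)),"yellow":((26,150,100),(34,255,255)),"orange":((5,220,100),(14,255,255))}
for k,(lo,hi) in cols.items():
    m,l,b=blob(im,lo,hi)
    for st,ce,i in b:
        if k in("orange","blue") and st[4]>1200:
            cnt=np.argwhere(l==i)[:,::-1].astype(np.float32)
            # map hull to world at z=.014
            hull=cv2.convexHull(cnt)[:,0]
            W=np.array([at_z(c,p,.014)[:2] for p in hull],np.float32)
            print("tray",k,cv2.minAreaRect(W*1000))
        elif st[4]<1200: print(k,st.tolist(),ce.round(1),at_z(c,ce,.066).round(4))
print("salt",at_z(c,(220.5,252.7),.035),at_z(c,(221,254),.07)); print("mill knob",at_z(c,(365,189),.078))
S={"mill":(294.9,183.7,.039),"salt":(252.3,256.6,.035),"red":(219.4,222.6,.033),"yel":(331.8,206.3,.033),"gr":(259.2,204.8,.033),"bl":(296.8,228.8,.033),"tb":(360.8,180.7,0),"to":(168.6,298.1,0)}
for k,v in S.items(): print("side",k,at_z(cs,v[:2],v[2]).round(4))
big=cv2.resize(im[150:290,200:400],None,fx=4,fy=4,interpolation=cv2.INTER_CUBIC); cv2.imwrite("pics/z0.png",big[:,:,::-1])
E
```

```text
green [281, 173, 22, 23, 386] [291.1 184.2] [ 0.6006 -0.0039  0.066 ]
tray blue ((503.33697509765625, -321.51251220703125), (174.52493286132812, 91.41867065429688), 8.34268856048584)
blue [280, 246, 22, 22, 381] [290.3 256.5] [ 0.4589 -0.0024  0.066 ]
salt [0.46517116 0.13794249 0.035     ] [0.46351747 0.13229244 0.07      ]
mill knob [ 0.58998349 -0.14683006  0.078     ]
side mill [ 0.5877 -0.1322  0.039 ]
side salt [0.4634 0.1409 0.035 ]
side red [0.6112 0.1196 0.033 ]
side yel [ 0.4579 -0.1397  0.033 ]
side gr [ 0.5937 -0.0026  0.033 ]
side bl [ 0.4603 -0.008   0.033 ]
side tb [ 0.5001 -0.3228  0.    ]
side to [0.5215 0.3463 0.    ]
```

View pics/z0.png

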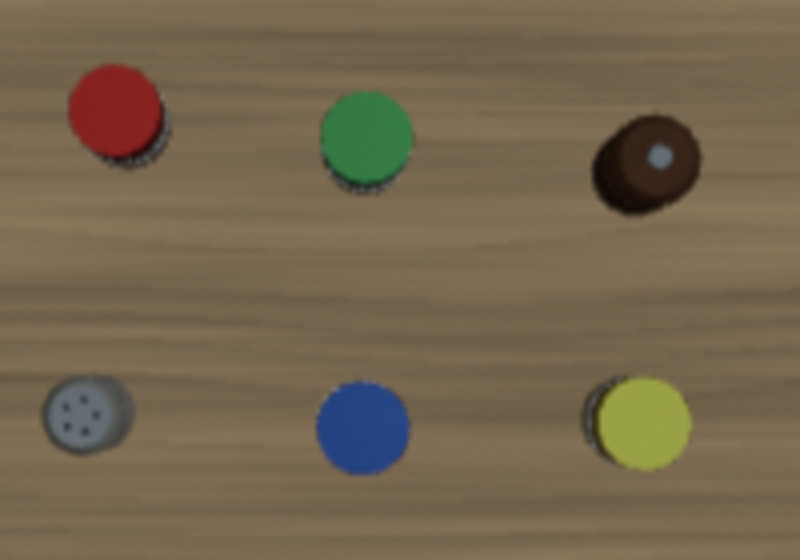

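Run:
```python
from h import *
im=cv2.imread("pics/top0.png")[:,:,::-1].copy(); c=optics.camera_info("top"); cs=optics.camera_info("side")
o=np.array([.375]*2)
P={"red":((115,111),.066),"green":((367,138),.066),"blue":((363,428),.066),"yellow":((645,424),.066),"salt":((83,415),.07),"mill":((660,156),.08)}
for k,(p,z) in P.items():
    px=(np.array(p)-1.5)/4+[200,150]; X=at_z(c,px,z); 
    # side view reprojection of mid-height
    print(k,px,X.round(4),"side mid",proj(cs,[X[0],X[1],z/2]).round(1))
h=cv2.cvtColor(im,cv2.COLOR_RGB2HSV); print(h[227,115],h[210,130],h[178,228],h[256,361])
for nm,box,f in (("orange",(85,170,165,285),lambda h:(h[...,0]<14)&(h[...,1]>190)),("blue",(405,180,485,290),lambda h:(h[...,0]>100)&(h[...,0]<130)&(h[...,1]>140))):
    x0,y0,x1,y1=box; m=f(h[y0:y1,x0:x1]); p=np.argwhere(m)[:,::-1]+[x0,y0]
    W=np.array([at_z(c,q,.012)[:2] for q in p],np.float32)*1000
    (cx,cy),wh,a=cv2.minAreaRect(W); print(nm,len(p),(cx,cy),wh,a,"mean",W.mean(0))
s=cv2.imread("pics/side0.png")
cv2.imwrite("pics/sz0.png",cv2.resize(s[150:340,130:410],None,fx=2.8,fy=2.8,interpolation=cv2.INTER_CUBIC))
```

```text
red [228.375 177.375] [0.614  0.1198 0.066 ] side mid [218.7 222.1]
green [291.375 184.125] [ 0.6007 -0.0044  0.066 ] side mid [257.9 203.3]
blue [290.375 256.625] [ 0.4587 -0.0026  0.066 ] side mid [295.7 230.1]
yellow [360.875 255.625] [ 0.461  -0.1398  0.066 ] side mid [330.9 205.7]
salt [220.375 253.375] [0.4647 0.1335 0.07  ] side mid [254.2 254.8]
mill [364.625 188.625] [ 0.5905 -0.1458  0.08  ] side mid [297.6 181. ]
[ 13 180 147] [ 13 180 147] [  1 193 135] [ 33 144 161]
orange 5 (508.1892395019531, 377.6343994140625) (185.23606872558594, 73.85599517822266) 15.029126167297363 mean [488.6953  374.08426]
blue 3767 (503.3055114746094, -322.2820739746094) (175.1326141357422, 91.92097473144531) 8.43031120300293 mean [ 502.85007 -322.3291 ]
```

View pics/sz0.png

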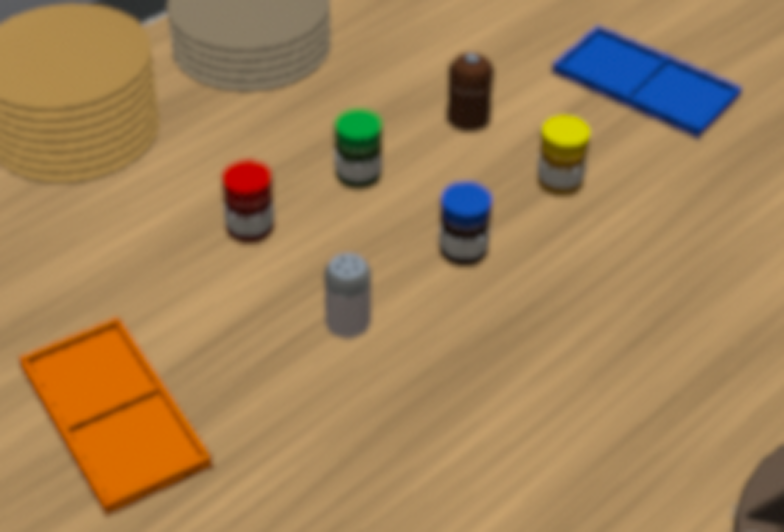

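```bash
python3 - <<'E'
from h import *
im=cv2.imread("pics/top0.png")[:,:,::-1].copy(); c=optics.camera_info("top"); cs=optics.camera_info("side")
h=cv2.cvtColor(im,cv2.COLOR_RGB2HSV)
R={}
for nm,box,f in (("orange",(85,170,165,285),lambda h:(h[...,0]<16)&(h[...,1]>160)),("blue",(405,180,485,290),lambda h:(h[...,0]>100)&(h[...,0]<130)&(h[...,1]>140))):
    x0,y0,x1,y1=box; m=f(h[y0:y1,x0:x1]); p=np.argwhere(m)[:,::-1]+[x0,y0]
    W=np.array([at_z(c,q,.012)[:2] for q in p],np.float32)*1000
    (cx,cy),wh,a=cv2.minAreaRect(W); m=W.mean(0); print(nm,len(p),(cx,cy),wh,a,"mean",m)
    e,v=np.linalg.eigh(np.cov(W.T)); d=v[:,1]*np.sign(v[0,1]); print(np.degrees(np.arctan2(d[1],d[0])))
    for s in(1,-1): 
        C=m+s*43*d; print(" comp",s,C.round(1),"side px",proj(cs,[C[0]/1e3,C[1]/1e3,.006]).round(1))
E
python3 -m creep '[{"translation":[0,0,0],"rot":[0,0,6.5],"jaw":0.0918},{"translation":[0,0,0],"rot":[0,0,6.5],"jaw":0.0918},{"translation":[0,0,0],"rot":[0,0,6.5],"jaw":0.0918},{"translation":[0,0,0],"rot":[0,0,6.3],"jaw":0.0918},{"translation":[0,0,0],"rot":[0,0,0],"jaw":0.0918}]'
```

```text
orange 3765 (518.5133056640625, 343.0253601074219) (93.25088500976562, 176.46826171875) 78.12786102294922 mean [518.06647 343.0288 ]
-11.92120185596192
 comp 1 [560.1 334.1] side px [162.8 284.2]
 comp -1 [476.  351.9] side px [178.3 309.4]
blue 3767 (503.3055114746094, -322.2820739746094) (175.1326141357422, 91.92097473144531) 8.43031120300293 mean [ 502.85007 -322.3291 ]
8.34673533787956
 comp 1 [ 545.4 -316.1] side px [347.7 173.2]
 comp -1 [ 460.3 -328.6] side px [373.  184.4]
clock: 1.37
position: [0.2724, -0.5625, 0.2408]
ee_rot: [3.141, -0.007, -0.0]
force: [-0.8, 0.5, -0.8]
width: 1.0
```

```bash
python3 -m creep '[{"translation":[0.0265,-0.0347,0.0033],"rot":[0,0,0],"jaw":0.0918},{"translation":[0.0265,-0.0347,0.0033],"rot":[0,0,0],"jaw":0.0918},{"translation":[0.0265,-0.0347,0.0033],"rot":[0,0,0],"jaw":0.0918},{"translation":[0.0265,-0.0347,0.0033],"rot":[0,0,0],"jaw":0.0918},{"translation":[0.0265,-0.0347,0.0033],"rot":[0,0,0],"jaw":0.0918},{"translation":[0.0265,-0.0347,0.0033],"rot":[0,0,0],"jaw":0.0918},{"translation":[0.0265,-0.0347,0.0033],"rot":[0,0,0],"jaw":0.0918},{"translation":[0.0265,-0.0347,0.0033],"rot":[0,0,0],"jaw":0.0918},{"translation":[0.0265,-0.0347,0.0033],"rot":[0,0,0],"jaw":0.0918},{"translation":[0.0265,-0.0347,0.0033],"rot":[0,0,0],"jaw":0.0918},{"translation":[0.0265,-0.0347,0.0033],"rot":[0,0,0],"jaw":0.0918},{"translation":[0,0,0],"rot":[0,0,0],"jaw":0.0918}]'
python3 - <<'E'
from h import *
s=arm.observe();print(s["position"],s["ee_rot"],s["joints"].round(2),s["clock"])
c=optics.camera_info("wrist");im=optics.get_image("wrist");cv2.imwrite("pics/w1.png",im[:,:,::-1])
print("pred mill knob",proj(c,[.5905,-.1458,.08]))
print("tcp",proj(c,s["position"]))
E
```

```text
clock: 2.37
position: [0.5546, -0.1893, 0.2057]
ee_rot: [-3.137, -0.025, -0.004]
force: [0.7, 1.0, 0.3]
width: 1.002
[ 0.55460765 -0.18927336  0.20567139] [-3.13656734 -0.02531615 -0.00394121] [ 0.26  0.4  -0.03  1.72  0.01  1.02 -1.32] 2.3667
pred mill knob [227.01629488 160.33747965]
tcp [276.48449205 265.85488407]
```

View pics/w1.png

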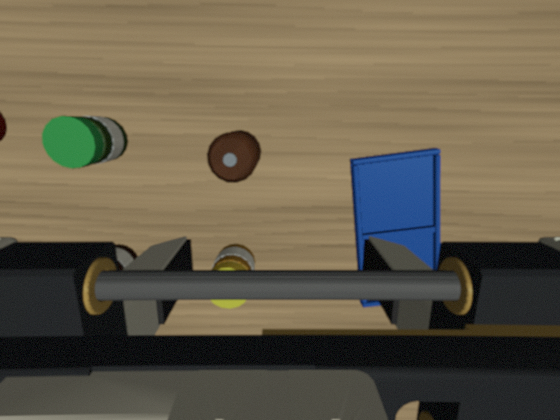

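The mill's knob is at (230,159) against a predicted (227,160), so the position agrees to about 1.5 mm. Next I centre over the mill.

```bash
python3 -m creep '[{"translation":[0.012,-0.014,0.015],"rot":[0,0,0],"jaw":0.0918},{"translation":[0.012,-0.014,0.015],"rot":[0,0,-0.9],"jaw":0.0918},{"translation":[0.012,-0.0144,0.015],"rot":[0,0,0],"jaw":0.0918},{"translation":[0,0,0.01],"rot":[0,0,0],"jaw":0.0918},{"translation":[0,0,0],"rot":[0,0,0],"jaw":0.0918}]'
```

```text
clock: 2.83
position: [0.584, -0.1563, 0.149]
ee_rot: [-3.141, -0.031, 0.006]
force: [-0.5, 0.3, -0.0]
width: 1.002
```

```bash
python3 -m creep '[{"translation":[0.003,-0.005,0],"rot":[0,0,1.1],"jaw":0.0918},{"translation":[0.003,-0.005,0],"rot":[0,0,0],"jaw":0.0918},{"translation":[0,0,0],"rot":[0,0,0],"jaw":0.0918},{"translation":[0,0,0],"rot":[0,0,0],"jaw":0.0918}]'
```

```text
clock: 3.17
position: [0.5913, -0.1472, 0.1519]
ee_rot: [3.141, -0.003, 0.001]
force: [-0.6, -0.0, 0.7]
width: 1.005
```

```bash
python3 -m creep '[{"translation":[0,0,0.02],"rot":[0,0,0],"jaw":0.0918},{"translation":[0,0,0.025],"rot":[0,0,0],"jaw":0.0918},{"translation":[0,0,0.025],"rot":[0,0,0],"jaw":0.0918},{"translation":[0,0,0.025],"rot":[0,0,0],"jaw":0.0918},{"translation":[0,0,0.02],"rot":[0,0,0],"jaw":0.0918},{"translation":[0,0,0],"rot":[0,0,0],"jaw":0.0918},{"translation":[0,0,0],"rot":[0,0,0],"jaw":0.0918},{"translation":[0,0,0],"rot":[0,0,0],"jaw":0.0918}]'
```

```text
clock: 3.83
position: [0.592, -0.1472, 0.0376]
ee_rot: [3.141, -0.005, 0.003]
force: [1.4, -0.4, 0.4]
width: 0.998
```

```bash
python3 -m creep '[{"translation":[0,0,0],"rot":[0,0,0],"jaw":0.03},{"translation":[0,0,0],"rot":[0,0,0],"jaw":0.03},{"translation":[0,0,0],"rot":[0,0,0],"jaw":0.03},{"translation":[0,0,0],"rot":[0,0,0],"jaw":0.03},{"translation":[0,0,0],"rot":[0,0,0],"jaw":0.03},{"translation":[0,0,0],"rot":[0,0,0],"jaw":0.03},{"translation":[0,0,0],"rot":[0,0,0],"jaw":0.03},{"translation":[0,0,0],"rot":[0,0,0],"jaw":0.03},{"translation":[0,0,0],"rot":[0,0,0],"jaw":0.03},{"translation":[0,0,0],"rot":[0,0,0],"jaw":0.03}]' 20
```

```text
clock: 4.67
position: [0.5912, -0.1466, 0.0362]
ee_rot: [3.141, -0.005, -0.0]
force: [-0.5, 0.9, 1.7]
width: 0.498
```

```bash
python3 -m creep '[{"translation":[0,0,-0.015],"rot":[0,0,0],"jaw":0.03},{"translation":[0,0,-0.025],"rot":[0,0,0],"jaw":0.03},{"translation":[0,0,-0.025],"rot":[0,0,0],"jaw":0.03},{"translation":[0,0,-0.025],"rot":[0,0,0],"jaw":0.03},{"translation":[-0.006,0.022,-0.01],"rot":[0,0,0],"jaw":0.03},{"translation":[-0.008,0.028,0],"rot":[0,0,0],"jaw":0.03},{"translation":[-0.008,0.03,0],"rot":[0,0,0],"jaw":0.03},{"translation":[-0.008,0.03,0],"rot":[0,0,0],"jaw":0.03},{"translation":[-0.008,0.03,0],"rot":[0,0,0],"jaw":0.03},{"translation":[-0.008,0.0295,0],"rot":[0,0,0],"jaw":0.03},{"translation":[0,0,0],"rot":[0,0,0],"jaw":0.03},{"translation":[0,0,0],"rot":[0,0,0],"jaw":0.03}]'
python3 - <<'E'
from h import *
s=arm.observe();print(s["position"],s["ee_rot"],s["force"],s["width"])
im=optics.get_image("top");cv2.imwrite("pics/t2.png",im[:,:,::-1])
im=optics.get_image("wrist");cv2.imwrite("pics/w2.png",im[:,:,::-1])
c=optics.camera_info("wrist");print([proj(c,[.5454,-.3161,.006]).round(1)])
E
```

```text
clock: 5.67
position: [0.543, -0.3186, 0.1356]
ee_rot: [3.141, -0.012, -0.002]
force: [-0.1, 0.9, -3.2]
width: 0.495
[ 0.54297876 -0.31864221  0.13561894] [ 3.14085112e+00 -1.21045826e-02 -2.22203151e-03] [-0.05348061  0.94482668 -3.24205771] 0.4948666183692956
[array([278.1, 199.7])]
```

View pics/w2.png

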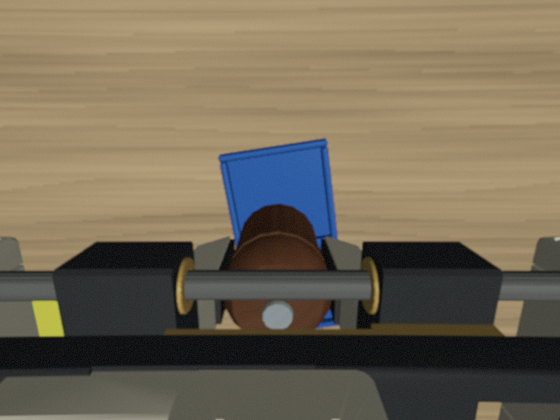

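The picture shows the mill held and the far compartment centred near (279,197), against a predicted (278,200). I'll lower it now.

```bash
python3 -m creep '[{"translation":[0.002,-0.002,0.015],"rot":[0,0,0],"jaw":0.03},{"translation":[0,0,0.02],"rot":[0,0,0],"jaw":0.03},{"translation":[0,0,0.02],"rot":[0,0,0],"jaw":0.03},{"translation":[0,0,0.015],"rot":[0,0,0],"jaw":0.03},{"translation":[0,0,0.01],"rot":[0,0,0],"jaw":0.03},{"translation":[0,0,0.006],"rot":[0,0,0],"jaw":0.03},{"translation":[0,0,0],"rot":[0,0,0],"jaw":0.03},{"translation":[0,0,0],"rot":[0,0,0],"jaw":0.03}]'
```

```text
clock: 6.43
position: [0.5472, -0.3136, 0.0505]
ee_rot: [-3.142, 0.004, -0.001]
force: [0.3, -0.4, -1.9]
width: 0.499
```

```bash
python3 -m creep '[{"translation":[-0.001,0.001,0.004],"rot":[0,0,0],"jaw":0.03},{"translation":[0,0,0.0025],"rot":[0,0,0],"jaw":0.03},{"translation":[0,0,0],"rot":[0,0,0],"jaw":0.03},{"translation":[0,0,0],"rot":[0,0,0],"jaw":0.03}]'
```

```text
clock: 6.77
position: [0.5457, -0.3151, 0.0439]
ee_rot: [3.141, -0.005, 0.0]
force: [0.5, 0.9, -3.1]
width: 0.497
```

```bash
python3 -m creep '[{"translation":[0,0,0.001],"rot":[0,0,0],"jaw":0.03},{"translation":[0,0,0],"rot":[0,0,0],"jaw":0.03},{"translation":[0,0,0],"rot":[0,0,0],"jaw":0.065},{"translation":[0,0,0],"rot":[0,0,0],"jaw":0.08},{"translation":[0,0,0],"rot":[0,0,0],"jaw":0.08},{"translation":[0,0,0],"rot":[0,0,0],"jaw":0.08},{"translation":[0,0,0],"rot":[0,0,0],"jaw":0.08},{"translation":[0,0,0],"rot":[0,0,0],"jaw":0.08}]'
```

```text
clock: 7.43
position: [0.5458, -0.315, 0.0428]
ee_rot: [3.142, -0.005, 0.0]
force: [0.4, -0.5, -1.0]
width: 0.858
```

```bash
python3 -m creep '[{"translation":[0,0,-0.015],"rot":[0,0,0],"jaw":0.0918},{"translation":[0,0,-0.03],"rot":[0,0,0],"jaw":0.0918},{"translation":[0,0,-0.035],"rot":[0,0,0],"jaw":0.0918},{"translation":[0,0,-0.035],"rot":[0,0,0],"jaw":0.0918},{"translation":[0,0,-0.015],"rot":[0,0,0],"jaw":0.0918},{"translation":[0.004,-0.025,0],"rot":[0,0,0],"jaw":0.0918},{"translation":[0.005,-0.033,0],"rot":[0,0,0],"jaw":0.0918},{"translation":[0.005,-0.033,0],"rot":[0,0,0],"jaw":0.0918},{"translation":[0.005,-0.033,0],"rot":[0,0,0],"jaw":0.0918},{"translation":[0.005,-0.033,0],"rot":[0,0,0],"jaw":0.0918},{"translation":[0.005,-0.033,0],"rot":[0,0,0],"jaw":0.0918},{"translation":[0.005,-0.033,0],"rot":[0,0,0],"jaw":0.0918}]'
python3 - <<'E'
from h import *
im=optics.get_image("side");cv2.imwrite("pics/s3.png",im[:,:,::-1])
E
```

```text
clock: 8.43
position: [0.5804, -0.0905, 0.1729]
ee_rot: [3.141, -0.005, 0.0]
force: [0.3, 0.7, 0.2]
width: 1.002
```

View pics/s3.png

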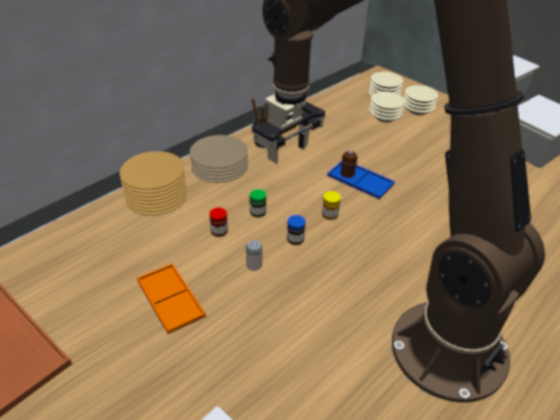

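The mill stands upright in the far blue compartment at (349,166). The red jar is next.

```bash
python3 -m creep '[{"translation":[0.005,-0.033,0],"rot":[0,0,0],"jaw":0.0918},{"translation":[0.005,-0.033,0],"rot":[0,0,0],"jaw":0.0918},{"translation":[0.005,-0.033,0],"rot":[0,0,0],"jaw":0.0918},{"translation":[0.005,-0.033,0],"rot":[0,0,0],"jaw":0.0918},{"translation":[0.005,-0.033,0],"rot":[0,0,0],"jaw":0.0918},{"translation":[0.004,-0.025,0],"rot":[0,0,0],"jaw":0.0918},{"translation":[0,-0.014,0],"rot":[0,0,0],"jaw":0.0918},{"translation":[0,0,0],"rot":[0,0,0],"jaw":0.0918},{"translation":[0,0,0],"rot":[0,0,0],"jaw":0.0918}]'
python3 - <<'E'
from h import *
s=arm.observe();print(s["position"],s["ee_rot"],s["joints"].round(2))
c=optics.camera_info("wrist");im=optics.get_image("wrist");cv2.imwrite("pics/w3.png",im[:,:,::-1])
print("pred red lid",proj(c,[.614,.1198,.066]))
E
```

```text
clock: 9.23
position: [0.6098, 0.1113, 0.1725]
ee_rot: [3.141, -0.004, -0.001]
force: [-0.9, -0.5, -0.5]
width: 1.0
[0.60976925 0.11128576 0.17250884] [ 3.14074443e+00 -3.60631532e-03 -6.33694531e-04] [-0.21  0.49 -0.08  1.66  0.05  0.99 -1.88]
pred red lid [266.23652951 202.6584509 ]
```

View pics/w3.png

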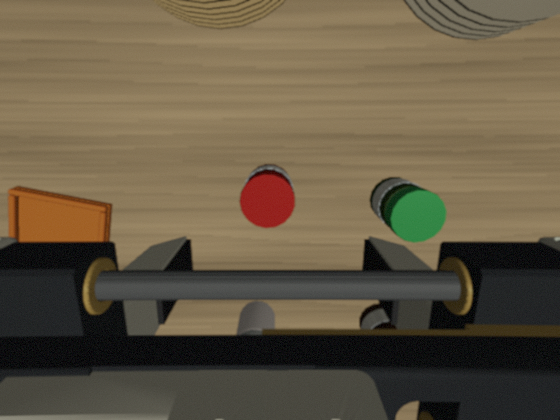

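```bash
python3 -m creep '[{"translation":[0.003,-0.004,0.015],"rot":[0,0,0],"jaw":0.0918},{"translation":[0.002,-0.004,0.015],"rot":[0,0,0],"jaw":0.0918},{"translation":[0,0,0.015],"rot":[0,0,0],"jaw":0.0918},{"translation":[0,0,0],"rot":[0,0,0],"jaw":0.0918},{"translation":[0,0,0],"rot":[0,0,0],"jaw":0.0918}]'
```

```text
clock: 9.7
position: [0.6146, 0.1172, 0.1272]
ee_rot: [3.14, -0.009, -0.003]
force: [-0.5, -0.6, 0.7]
width: 1.006
```

```bash
python3 -m creep '[{"translation":[0.001,-0.002,0.02],"rot":[0,0,0],"jaw":0.0918},{"translation":[0,0,0.022],"rot":[0,0,0],"jaw":0.0918},{"translation":[0,0,0.022],"rot":[0,0,0],"jaw":0.0918},{"translation":[0,0,0.019],"rot":[0,0,0],"jaw":0.0918},{"translation":[0,0,0.010],"rot":[0,0,0],"jaw":0.0918},{"translation":[0,0,0],"rot":[0,0,0],"jaw":0.0918},{"translation":[0,0,0],"rot":[0,0,0],"jaw":0.0918},{"translation":[0,0,0],"rot":[0,0,0],"jaw":0.0918}]'
```

```text
clock: 10.37
position: [0.6172, 0.1217, 0.0363]
ee_rot: [-3.141, 0.006, -0.003]
force: [-0.0, -0.5, 0.7]
width: 0.999
```

```bash
python3 -m creep '[{"translation":[0,0,0.002],"rot":[0,0,0],"jaw":0.03},{"translation":[0,0,0],"rot":[0,0,0],"jaw":0.03},{"translation":[0,0,0],"rot":[0,0,0],"jaw":0.03},{"translation":[0,0,0],"rot":[0,0,0],"jaw":0.03},{"translation":[0,0,0],"rot":[0,0,0],"jaw":0.03},{"translation":[0,0,0],"rot":[0,0,0],"jaw":0.03},{"translation":[0,0,0],"rot":[0,0,0],"jaw":0.03},{"translation":[0,0,0],"rot":[0,0,0],"jaw":0.03},{"translation":[0,0,0],"rot":[0,0,0],"jaw":0.03},{"translation":[0,0,0],"rot":[0,0,0],"jaw":0.03}]' 20
```

```text
clock: 11.2
position: [0.616, 0.1216, 0.0327]
ee_rot: [3.141, -0.005, -0.0]
force: [-0.7, 0.0, 1.4]
width: 0.497
```

```bash
python3 -m creep '[{"translation":[0,0,-0.015],"rot":[0,0,0],"jaw":0.03},{"translation":[0,0,-0.03],"rot":[0,0,0],"jaw":0.03},{"translation":[0,0,-0.035],"rot":[0,0,0],"jaw":0.03},{"translation":[0,0,-0.035],"rot":[0,0,0],"jaw":0.03},{"translation":[0,0,-0.02],"rot":[0,0,0],"jaw":0.03},{"translation":[-0.007,0.02,0],"rot":[0,0,0],"jaw":0.03},{"translation":[-0.011,0.033,0],"rot":[0,0,0],"jaw":0.03},{"translation":[-0.011,0.033,0],"rot":[0,0,0],"jaw":0.03},{"translation":[-0.011,0.033,0],"rot":[0,0,0],"jaw":0.03},{"translation":[-0.011,0.033,0],"rot":[0,0,0],"jaw":0.03},{"translation":[-0.011,0.033,0],"rot":[0,0,0],"jaw":0.03},{"translation":[-0.011,0.033,0],"rot":[0,0,0],"jaw":0.03}]'
python3 -m creep '[{"translation":[-0.011,0.033,0],"rot":[0,0,0],"jaw":0.03},{"translation":[-0.011,0.033,0],"rot":[0,0,0],"jaw":0.03},{"translation":[-0.011,0.033,0],"rot":[0,0,0],"jaw":0.03},{"translation":[-0.011,0.033,0],"rot":[0,0,0],"jaw":0.03},{"translation":[-0.011,0.033,0],"rot":[0,0,0],"jaw":0.03},{"translation":[-0.011,0.033,0],"rot":[0,0,0],"jaw":0.03},{"translation":[-0.010,0.030,0],"rot":[0,0,0],"jaw":0.03},{"translation":[0,0,0],"rot":[0,0,0],"jaw":0.03},{"translation":[0,0,0],"rot":[0,0,0],"jaw":0.03},{"translation":[0,0,0],"rot":[0,0,0],"jaw":0.03}]'
python3 - <<'E'
from h import *
im=optics.get_image("side");cv2.imwrite("pics/s4.png",im[:,:,::-1])
im=optics.get_image("wrist");cv2.imwrite("pics/w4.png",im[:,:,::-1])
E
```

```text
clock: 12.2
position: [0.5413, -0.0972, 0.1675]
ee_rot: [-3.141, 0.004, 0.001]
force: [1.1, -0.4, -2.7]
width: 0.496
clock: 13.03
position: [0.4657, -0.323, 0.1674]
ee_rot: [-3.141, 0.005, 0.0]
force: [0.5, 0.0, -1.3]
width: 0.495
```

View pics/w4.png

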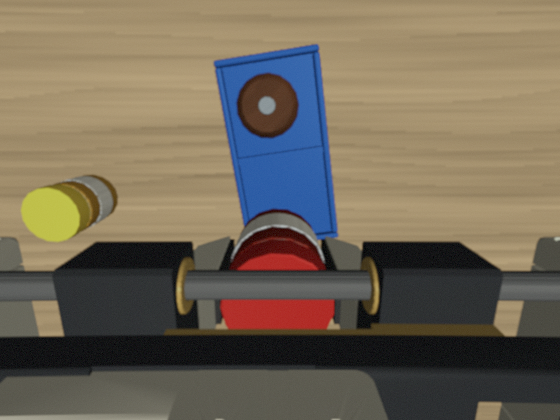

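View pics/s4.png

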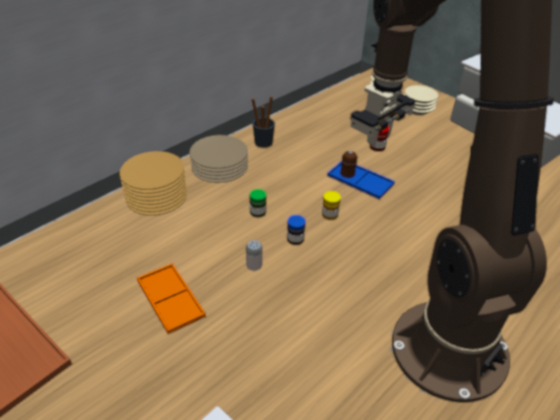

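The red jar is held, and the mill stands centred in the far compartment at (267,105). I'll lower the jar into the near one.

```bash
python3 -m creep '[{"translation":[-0.003,0.003,0.015],"rot":[0,0,0],"jaw":0.03},{"translation":[-0.002,0.002,0.023],"rot":[0,0,0],"jaw":0.03},{"translation":[0,0,0.025],"rot":[0,0,0],"jaw":0.03},{"translation":[0,0,0.025],"rot":[0,0,0],"jaw":0.03},{"translation":[0,0,0.02],"rot":[0,0,0],"jaw":0.03},{"translation":[0,0,0.01],"rot":[0,0,0],"jaw":0.03},{"translation":[0,0,0],"rot":[0,0,0],"jaw":0.03},{"translation":[0,0,0],"rot":[0,0,0],"jaw":0.03},{"translation":[0,0,0],"rot":[0,0,0],"jaw":0.03}]'
```

```text
clock: 13.88
position: [0.4617, -0.3288, 0.0509]
ee_rot: [3.141, -0.004, 0.003]
force: [-0.1, -0.8, -0.8]
width: 0.499
```

```bash
python3 -m creep '[{"translation":[-0.001,0,0.005],"rot":[0,0,0],"jaw":0.03},{"translation":[0,0,0.004],"rot":[0,0,0],"jaw":0.03},{"translation":[0,0,0.002],"rot":[0,0,0],"jaw":0.03},{"translation":[0,0,0],"rot":[0,0,0],"jaw":0.03},{"translation":[0,0,0],"rot":[0,0,0],"jaw":0.03}]'
```

```text
clock: 14.3
position: [0.4597, -0.3288, 0.0387]
ee_rot: [3.142, -0.005, 0.0]
force: [1.1, -0.0, -1.4]
width: 0.496
```

```bash
python3 -m creep '[{"translation":[0,0,0],"rot":[0,0,0],"jaw":0.06},{"translation":[0,0,0],"rot":[0,0,0],"jaw":0.08},{"translation":[0,0,0],"rot":[0,0,0],"jaw":0.08},{"translation":[0,0,0],"rot":[0,0,0],"jaw":0.08},{"translation":[0,0,0],"rot":[0,0,0],"jaw":0.08},{"translation":[0,0,0],"rot":[0,0,0],"jaw":0.08},{"translation":[0,0,-0.015],"rot":[0,0,0],"jaw":0.08},{"translation":[0,0,-0.03],"rot":[0,0,0],"jaw":0.08},{"translation":[0,0,-0.035],"rot":[0,0,0],"jaw":0.08},{"translation":[0,0,-0.035],"rot":[0,0,0],"jaw":0.0918},{"translation":[0,0,-0.015],"rot":[0,0,0],"jaw":0.0918},{"translation":[0,0,0],"rot":[0,0,0],"jaw":0.0918}]'
python3 -m creep '[{"translation":[0,-0.025,0],"rot":[0,0,0],"jaw":0.0918},{"translation":[0,-0.035,0],"rot":[0,0,0],"jaw":0.0918},{"translation":[0,-0.036,0],"rot":[0,0,0],"jaw":0.0918},{"translation":[0,-0.036,0],"rot":[0,0,0],"jaw":0.0918},{"translation":[0,-0.036,0],"rot":[0,0,0],"jaw":0.0918},{"translation":[0,-0.036,0],"rot":[0,0,0],"jaw":0.0918},{"translation":[0,-0.036,0],"rot":[0,0,0],"jaw":0.0918},{"translation":[0,-0.036,0],"rot":[0,0,0],"jaw":0.0918},{"translation":[0,-0.036,0],"rot":[0,0,0],"jaw":0.0918},{"translation":[0,-0.036,0],"rot":[0,0,0],"jaw":0.0918},{"translation":[0,-0.036,0],"rot":[0,0,0],"jaw":0.0918},{"translation":[0,-0.036,0],"rot":[0,0,0],"jaw":0.0918}]'
python3 -m creep '[{"translation":[0,-0.025,0],"rot":[0,0,0],"jaw":0.0918},{"translation":[0,-0.012,0],"rot":[0,0,0],"jaw":0.0918},{"translation":[0,0,0],"rot":[0,0,0],"jaw":0.0918},{"translation":[0,0,0],"rot":[0,0,0],"jaw":0.0918},{"translation":[0,0,0],"rot":[0,0,0],"jaw":0.0918}]'
python3 - <<'E'
from h import *
s=arm.observe();print(s["position"],s["ee_rot"],s["joints"].round(2))
c=optics.camera_info("wrist");im=optics.get_image("wrist");cv2.imwrite("pics/w5.png",im[:,:,::-1])
im=optics.get_image("side");cv2.imwrite("pics/s5.png",im[:,:,::-1])
print("pred salt",proj(c,[.4647,.1335,.07]))
E
```

```text
clock: 15.3
position: [0.4617, -0.33, 0.173]
ee_rot: [3.138, -0.005, 0.01]
force: [0.2, 0.2, -0.1]
width: 0.994
clock: 16.3
position: [0.4601, 0.0929, 0.168]
ee_rot: [3.141, -0.005, -0.001]
force: [1.0, 0.4, 0.0]
width: 1.0
clock: 16.72
position: [0.4608, 0.127, 0.1681]
ee_rot: [3.141, -0.007, -0.002]
force: [-0.0, -0.3, 0.8]
width: 0.999
[0.46077244 0.12700002 0.16809722] [ 3.14064068e+00 -6.54821473e-03 -1.60246594e-03] [-0.23  0.29 -0.18  2.    0.07  0.86 -2.03]
pred salt [268.40007309 205.67328763]
```

View pics/w5.png

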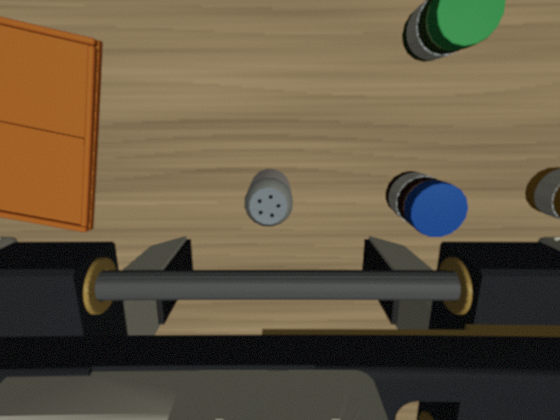

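View pics/s5.png

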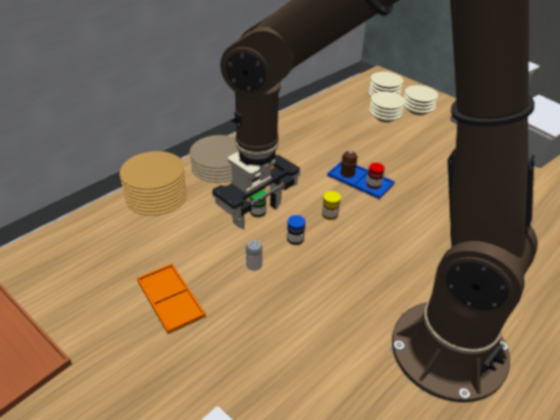

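The salt shaker's top is at (269,204) against a predicted (268,206). The red jar stands in the near blue compartment at (375,175). I'll descend to the salt.

```bash
python3 -m creep '[{"translation":[0.002,-0.003,0.015],"rot":[0,0,0],"jaw":0.0918},{"translation":[0.002,-0.003,0.02],"rot":[0,0,0],"jaw":0.0918},{"translation":[0.001,0,0.02],"rot":[0,0,0],"jaw":0.0918},{"translation":[0,0,0],"rot":[0,0,0],"jaw":0.0918},{"translation":[0,0,0],"rot":[0,0,0],"jaw":0.0918}]'
```

```text
clock: 17.23
position: [0.4654, 0.1331, 0.1132]
ee_rot: [3.14, -0.007, -0.004]
force: [1.2, 0.5, -0.3]
width: 1.0
```

```bash
python3 -m creep '[{"translation":[0,0,0.02],"rot":[0,0,0],"jaw":0.0918},{"translation":[0,0,0.022],"rot":[0,0,0],"jaw":0.0918},{"translation":[0,0,0.02],"rot":[0,0,0],"jaw":0.0918},{"translation":[0,0,0.014],"rot":[0,0,0],"jaw":0.0918},{"translation":[0,0,0],"rot":[0,0,0],"jaw":0.0918},{"translation":[0,0,0],"rot":[0,0,0],"jaw":0.0918},{"translation":[0,0,0],"rot":[0,0,0],"jaw":0.0918}]'
```

```text
clock: 17.82
position: [0.467, 0.1344, 0.0391]
ee_rot: [-3.141, 0.006, -0.003]
force: [0.3, -0.3, -0.6]
width: 1.0
```

```bash
python3 -m creep '[{"translation":[-0.001,0,0.003],"rot":[0,0,0],"jaw":0.025},{"translation":[0,0,0],"rot":[0,0,0],"jaw":0.025},{"translation":[0,0,0],"rot":[0,0,0],"jaw":0.025},{"translation":[0,0,0],"rot":[0,0,0],"jaw":0.025},{"translation":[0,0,0],"rot":[0,0,0],"jaw":0.025},{"translation":[0,0,0],"rot":[0,0,0],"jaw":0.025},{"translation":[0,0,0],"rot":[0,0,0],"jaw":0.025},{"translation":[0,0,0],"rot":[0,0,0],"jaw":0.025},{"translation":[0,0,0],"rot":[0,0,0],"jaw":0.025},{"translation":[0,0,0],"rot":[0,0,0],"jaw":0.025}]' 20
```

```text
clock: 18.65
position: [0.4651, 0.1343, 0.0347]
ee_rot: [3.142, -0.005, -0.0]
force: [-0.5, -0.3, 0.2]
width: 0.436
```

```bash
python3 -m creep '[{"translation":[0,0,-0.015],"rot":[0,0,0],"jaw":0.025},{"translation":[0,0,-0.03],"rot":[0,0,0],"jaw":0.025},{"translation":[0,0,-0.035],"rot":[0,0,0],"jaw":0.025},{"translation":[0,0,-0.03],"rot":[0,0,0],"jaw":0.025},{"translation":[0.010,-0.02,0],"rot":[0,0,0],"jaw":0.025},{"translation":[0.015,-0.03,0],"rot":[0,0,0],"jaw":0.025},{"translation":[0.015,-0.032,0],"rot":[0,0,0],"jaw":0.025},{"translation":[0.015,-0.032,0],"rot":[0,0,0],"jaw":0.025},{"translation":[0.015,-0.032,0],"rot":[0,0,0],"jaw":0.025},{"translation":[0.015,-0.032,0],"rot":[0,0,0],"jaw":0.025},{"translation":[0.010,-0.022,0],"rot":[0,0,0],"jaw":0.025},{"translation":[0,0,0],"rot":[0,0,0],"jaw":0.025}]'
python3 -m creep '[{"translation":[0,0,0],"rot":[0,0,0],"jaw":0.025},{"translation":[0,0,0],"rot":[0,0,0],"jaw":0.025}]'
python3 - <<'E'
from h import *
s=arm.observe();print(s["position"],s["joints"].round(2))
c=optics.camera_info("wrist");im=optics.get_image("wrist");cv2.imwrite("pics/w6.png",im[:,:,::-1])
print(proj(c,[.5601,.3341,.006]))
E
```

```text
clock: 19.65
position: [0.5607, 0.3401, 0.144]
ee_rot: [-3.138, -0.003, 0.0]
force: [-0.9, -0.1, -1.1]
width: 0.434
clock: 19.82
position: [0.5602, 0.3329, 0.1439]
ee_rot: [3.14, -0.005, -0.002]
force: [-0.4, -0.8, -1.8]
width: 0.432
[0.5601832  0.33290691 0.14390843] [-0.5   0.57 -0.18  1.6   0.12  0.98 -2.29]
[275.23260934 198.28686521]
```

View pics/w6.png

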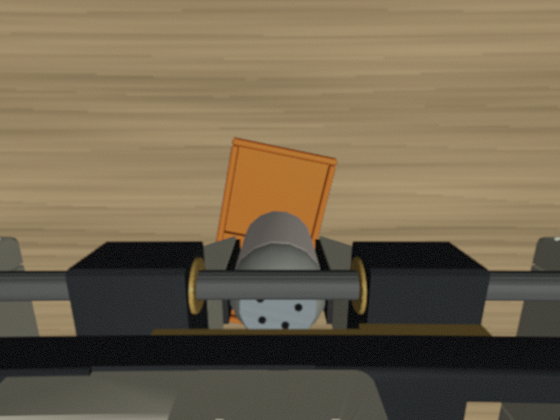

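The salt is held over the far orange compartment, which is centred near (276,195) against a predicted (275,198). I'll lower it.

```bash
python3 -m creep '[{"translation":[0,-0.001,0.015],"rot":[0,0,0],"jaw":0.025},{"translation":[0,0,0.022],"rot":[0,0,0],"jaw":0.025},{"translation":[0,0,0.022],"rot":[0,0,0],"jaw":0.025},{"translation":[0,0,0.02],"rot":[0,0,0],"jaw":0.025},{"translation":[0,0,0.012],"rot":[0,0,0],"jaw":0.025},{"translation":[0,0,0],"rot":[0,0,0],"jaw":0.025},{"translation":[0,0,0],"rot":[0,0,0],"jaw":0.025},{"translation":[0,0,0],"rot":[0,0,0],"jaw":0.025}]'
```

```text
clock: 20.53
position: [0.5615, 0.3351, 0.055]
ee_rot: [-3.141, 0.006, -0.002]
force: [0.2, -0.1, -1.2]
width: 0.433
```

```bash
python3 -m creep '[{"translation":[0,0,0.004],"rot":[0,0,0],"jaw":0.025},{"translation":[0,0,0.004],"rot":[0,0,0],"jaw":0.025},{"translation":[0,0,0.0025],"rot":[0,0,0],"jaw":0.025},{"translation":[0,0,0],"rot":[0,0,0],"jaw":0.025},{"translation":[0,0,0],"rot":[0,0,0],"jaw":0.025},{"translation":[0,0,0],"rot":[0,0,0],"jaw":0.025}]'
```

```text
clock: 21.03
position: [0.5607, 0.335, 0.0432]
ee_rot: [3.142, -0.005, 0.0]
force: [0.8, -0.5, -2.5]
width: 0.435
```

```bash
python3 -m creep '[{"translation":[0,0,0.0022],"rot":[0,0,0],"jaw":0.025},{"translation":[0,0,0],"rot":[0,0,0],"jaw":0.025},{"translation":[0,0,0],"rot":[0,0,0],"jaw":0.025}]'
```

```text
clock: 21.28
position: [0.5607, 0.335, 0.0409]
ee_rot: [3.141, -0.005, -0.0]
force: [0.2, 0.6, -1.5]
width: 0.433
```

```bash
python3 -m creep '[{"translation":[0,0,0],"rot":[0,0,0],"jaw":0.06},{"translation":[0,0,0],"rot":[0,0,0],"jaw":0.078},{"translation":[0,0,0],"rot":[0,0,0],"jaw":0.078},{"translation":[0,0,0],"rot":[0,0,0],"jaw":0.078},{"translation":[0,0,0],"rot":[0,0,0],"jaw":0.078},{"translation":[0,0,0],"rot":[0,0,0],"jaw":0.078},{"translation":[0,0,-0.015],"rot":[0,0,0],"jaw":0.078},{"translation":[0,0,-0.03],"rot":[0,0,0],"jaw":0.078},{"translation":[0,0,-0.035],"rot":[0,0,0],"jaw":0.078},{"translation":[0,0,-0.035],"rot":[0,0,0],"jaw":0.0918},{"translation":[0,0,-0.015],"rot":[0,0,0],"jaw":0.0918},{"translation":[0,0,0],"rot":[0,0,0],"jaw":0.0918}]'
python3 -m creep '[{"translation":[-0.006,0.025,0],"rot":[0,0,0],"jaw":0.0918},{"translation":[-0.008,0.036,0],"rot":[0,0,0],"jaw":0.0918},{"translation":[-0.008,0.036,0],"rot":[0,0,0],"jaw":0.0918},{"translation":[-0.008,0.036,0],"rot":[0,0,0],"jaw":0.0918},{"translation":[-0.008,0.036,0],"rot":[0,0,0],"jaw":0.0918},{"translation":[-0.008,0.036,0],"rot":[0,0,0],"jaw":0.0918},{"translation":[-0.008,0.036,0],"rot":[0,0,0],"jaw":0.0918},{"translation":[-0.008,0.036,0],"rot":[0,0,0],"jaw":0.0918},{"translation":[-0.008,0.036,0],"rot":[0,0,0],"jaw":0.0918},{"translation":[-0.008,0.036,0],"rot":[0,0,0],"jaw":0.0918},{"translation":[-0.008,0.036,0],"rot":[0,0,0],"jaw":0.0918},{"translation":[-0.008,0.036,0],"rot":[0,0,0],"jaw":0.0918}]'
python3 -m creep '[{"translation":[-0.006,0.03,0],"rot":[0,0,0],"jaw":0.0918},{"translation":[0,0.02,0],"rot":[0,0,0],"jaw":0.0918},{"translation":[0,0,0],"rot":[0,0,0],"jaw":0.0918},{"translation":[0,0,0],"rot":[0,0,0],"jaw":0.0918},{"translation":[0,0,0],"rot":[0,0,0],"jaw":0.0918}]'
python3 - <<'E'
from h import *
s=arm.observe();print(s["position"],s["ee_rot"],s["joints"].round(2))
c=optics.camera_info("wrist");im=optics.get_image("wrist");cv2.imwrite("pics/w7.png",im[:,:,::-1])
im=optics.get_image("side");cv2.imwrite("pics/s7.png",im[:,:,::-1])
print("pred yel",proj(c,[.461,-.1398,.066]))
E
```

```text
clock: 22.28
position: [0.5627, 0.3365, 0.176]
ee_rot: [-3.137, 0.005, -0.01]
force: [0.1, -0.1, 0.8]
width: 0.986
clock: 23.28
position: [0.4642, -0.0873, 0.1704]
ee_rot: [3.142, -0.005, -0.001]
force: [0.7, -0.7, 1.1]
width: 0.999
clock: 23.7
position: [0.459, -0.1349, 0.1705]
ee_rot: [-3.141, 0.004, 0.001]
force: [0.1, 0.4, 0.1]
width: 0.999
[ 0.4590466  -0.13488539  0.17047954] [-3.14099440e+00  4.11391329e-03  1.20108656e-03] [ 0.24  0.28 -0.08  2.    0.03  0.86 -1.43]
pred yel [282.86106049 205.90959763]
```

View pics/w7.png

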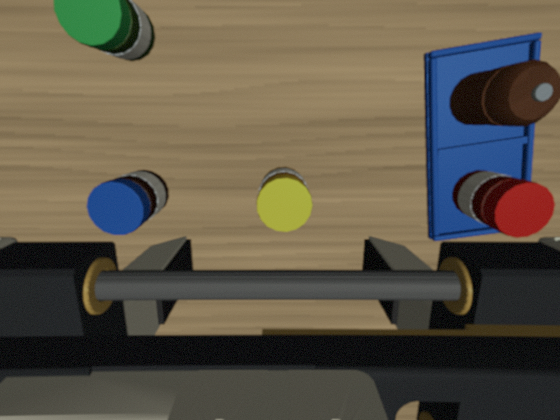

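View pics/s7.png

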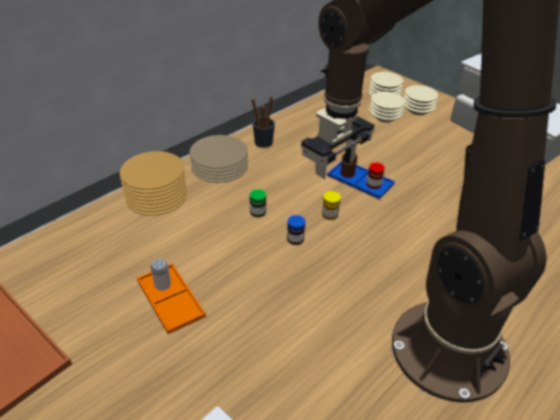

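The salt stands in the far orange compartment. The yellow lid is at (284,203) against a predicted (283,206). I'll descend to it.

```bash
python3 -m creep '[{"translation":[0.0015,0.003,0.015],"rot":[0,0,0],"jaw":0.0918},{"translation":[0.0015,0.003,0.02],"rot":[0,0,0],"jaw":0.0918},{"translation":[0,0,0.02],"rot":[0,0,0],"jaw":0.0918},{"translation":[0,0,0],"rot":[0,0,0],"jaw":0.0918},{"translation":[0,0,0],"rot":[0,0,0],"jaw":0.0918}]'
```

```text
clock: 24.22
position: [0.4617, -0.1406, 0.1155]
ee_rot: [-3.141, 0.002, 0.004]
force: [0.1, -0.4, 0.4]
width: 0.997
```

```bash
python3 -m creep '[{"translation":[0,0,0.022],"rot":[0,0,0],"jaw":0.0918},{"translation":[0,0,0.024],"rot":[0,0,0],"jaw":0.0918},{"translation":[0,0,0.02],"rot":[0,0,0],"jaw":0.0918},{"translation":[0,0,0.012],"rot":[0,0,0],"jaw":0.0918},{"translation":[0,0,0],"rot":[0,0,0],"jaw":0.0918},{"translation":[0,0,0],"rot":[0,0,0],"jaw":0.0918},{"translation":[0,0,0],"rot":[0,0,0],"jaw":0.0918}]'
```

```text
clock: 24.8
position: [0.4633, -0.1416, 0.0394]
ee_rot: [3.141, -0.004, 0.003]
force: [1.2, 0.3, -1.3]
width: 1.001
```

```bash
python3 -m creep '[{"translation":[0,0,0.004],"rot":[0,0,0],"jaw":0.03},{"translation":[0,0,0],"rot":[0,0,0],"jaw":0.03},{"translation":[0,0,0],"rot":[0,0,0],"jaw":0.03},{"translation":[0,0,0],"rot":[0,0,0],"jaw":0.03},{"translation":[0,0,0],"rot":[0,0,0],"jaw":0.03},{"translation":[0,0,0],"rot":[0,0,0],"jaw":0.03},{"translation":[0,0,0],"rot":[0,0,0],"jaw":0.03},{"translation":[0,0,0],"rot":[0,0,0],"jaw":0.03},{"translation":[0,0,0],"rot":[0,0,0],"jaw":0.03},{"translation":[0,0,0],"rot":[0,0,0],"jaw":0.03}]' 20
```

```text
clock: 25.63
position: [0.4623, -0.1416, 0.034]
ee_rot: [-3.142, 0.005, -0.0]
force: [0.5, 0.2, 1.9]
width: 0.498
```

```bash
python3 -m creep '[{"translation":[0,0,-0.015],"rot":[0,0,0],"jaw":0.03},{"translation":[0,0,-0.03],"rot":[0,0,0],"jaw":0.03},{"translation":[0,0,-0.035],"rot":[0,0,0],"jaw":0.03},{"translation":[0,0,-0.035],"rot":[0,0,0],"jaw":0.03},{"translation":[0,0,-0.02],"rot":[0,0,0],"jaw":0.03},{"translation":[0,0,0],"rot":[0,0,0],"jaw":0.03},{"translation":[0.001,-0.02,0],"rot":[0,0,0],"jaw":0.03},{"translation":[0.001,-0.033,0],"rot":[0,0,0],"jaw":0.03},{"translation":[0.001,-0.035,0],"rot":[0,0,0],"jaw":0.03},{"translation":[0.001,-0.035,0],"rot":[0,0,0],"jaw":0.03},{"translation":[0.001,-0.035,0],"rot":[0,0,0],"jaw":0.03},{"translation":[0.001,-0.035,0],"rot":[0,0,0],"jaw":0.03}]'
python3 -m creep '[{"translation":[0.001,-0.035,0],"rot":[0,0,0],"jaw":0.03},{"translation":[0.001,-0.035,0],"rot":[0,0,0],"jaw":0.03},{"translation":[0.001,-0.035,0],"rot":[0,0,0],"jaw":0.03},{"translation":[0.001,-0.035,0],"rot":[0,0,0],"jaw":0.03},{"translation":[0.001,-0.035,0],"rot":[0,0,0],"jaw":0.03},{"translation":[0.001,-0.035,0],"rot":[0,0,0],"jaw":0.03},{"translation":[0.001,-0.035,0],"rot":[0,0,0],"jaw":0.03},{"translation":[0.001,-0.035,0],"rot":[0,0,0],"jaw":0.03},{"translation":[0,-0.02,0],"rot":[0,0,0],"jaw":0.03},{"translation":[0,0,0],"rot":[0,0,0],"jaw":0.03},{"translation":[0,0,0],"rot":[0,0,0],"jaw":0.03},{"translation":[0,0,0],"rot":[0,0,0],"jaw":0.03}]'
python3 - <<'E'
from h import *
s=arm.observe();print(s["position"],s["joints"].round(2))
c=optics.camera_info("wrist");im=optics.get_image("wrist");cv2.imwrite("pics/w8.png",im[:,:,::-1])
print(proj(c,[.476,.3519,.006]))
E
```

```text
clock: 26.63
position: [0.4679, 0.0526, 0.1679]
ee_rot: [3.141, -0.005, -0.002]
force: [1.6, -0.2, -1.7]
width: 0.497
clock: 27.63
position: [0.4774, 0.3499, 0.1676]
ee_rot: [3.139, -0.005, -0.002]
force: [0.1, -0.3, -1.4]
width: 0.495
[0.47740775 0.3499359  0.16764434] [-0.56  0.47 -0.24  1.73  0.13  0.97 -2.41]
[274.46745469 193.69299837]
```

View pics/w8.png

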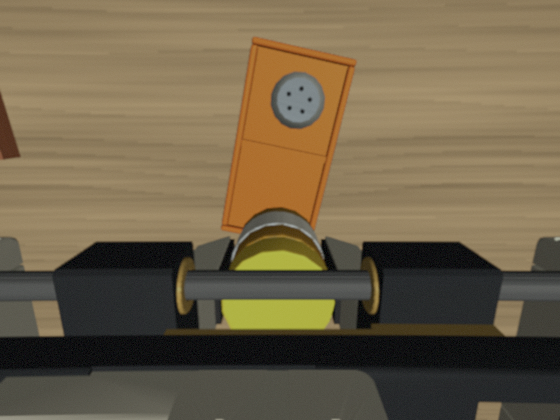

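The salt stands at (298,100) in the far compartment, and the yellow jar is held over the near one. I'll lower it.

```bash
python3 -m creep '[{"translation":[-0.001,-0.002,0.015],"rot":[0,0,0],"jaw":0.03},{"translation":[0,0,0.023],"rot":[0,0,0],"jaw":0.03},{"translation":[0,0,0.025],"rot":[0,0,0],"jaw":0.03},{"translation":[0,0,0.025],"rot":[0,0,0],"jaw":0.03},{"translation":[0,0,0.02],"rot":[0,0,0],"jaw":0.03},{"translation":[0,0,0.01],"rot":[0,0,0],"jaw":0.03},{"translation":[0,0,0],"rot":[0,0,0],"jaw":0.03},{"translation":[0,0,0],"rot":[0,0,0],"jaw":0.03},{"translation":[0,0,0],"rot":[0,0,0],"jaw":0.03}]'
```

```text
clock: 28.43
position: [0.4776, 0.3535, 0.0523]
ee_rot: [-3.14, 0.006, -0.002]
force: [-0.2, 1.1, -2.3]
width: 0.498
```

```bash
python3 -m creep '[{"translation":[-0.001,0.001,0.004],"rot":[0,0,0],"jaw":0.03},{"translation":[0,0,0.004],"rot":[0,0,0],"jaw":0.03},{"translation":[0,0,0.0015],"rot":[0,0,0],"jaw":0.03},{"translation":[0,0,0],"rot":[0,0,0],"jaw":0.03},{"translation":[0,0,0],"rot":[0,0,0],"jaw":0.03},{"translation":[0,0,0],"rot":[0,0,0],"jaw":0.03}]'
```

```text
clock: 28.93
position: [0.4758, 0.3524, 0.0416]
ee_rot: [-3.142, 0.005, -0.0]
force: [-0.4, -0.4, -2.4]
width: 0.498
```

```bash
python3 -m creep '[{"translation":[0,0,0.0014],"rot":[0,0,0],"jaw":0.03},{"translation":[0,0,0],"rot":[0,0,0],"jaw":0.03},{"translation":[0,0,0],"rot":[0,0,0],"jaw":0.03}]'
python3 -m creep '[{"translation":[0,0,0],"rot":[0,0,0],"jaw":0.06},{"translation":[0,0,0],"rot":[0,0,0],"jaw":0.08},{"translation":[0,0,0],"rot":[0,0,0],"jaw":0.08},{"translation":[0,0,0],"rot":[0,0,0],"jaw":0.08},{"translation":[0,0,0],"rot":[0,0,0],"jaw":0.08},{"translation":[0,0,0],"rot":[0,0,0],"jaw":0.08},{"translation":[0,0,-0.015],"rot":[0,0,0],"jaw":0.08},{"translation":[0,0,-0.03],"rot":[0,0,0],"jaw":0.08},{"translation":[0,0,-0.035],"rot":[0,0,0],"jaw":0.08},{"translation":[0,0,-0.035],"rot":[0,0,0],"jaw":0.0918},{"translation":[0,0,-0.035],"rot":[0,0,0],"jaw":0.0918},{"translation":[0,0,0],"rot":[0,0,0],"jaw":0.0918}]'
python3 -m creep '[{"translation":[-0.01,0,-0.02],"rot":[0,0,0],"jaw":0.0918},{"translation":[-0.02,0,0],"rot":[0,0,0],"jaw":0.0918},{"translation":[-0.02,0,0],"rot":[0,0,0],"jaw":0.0918},{"translation":[-0.02,0,0],"rot":[0,0,0],"jaw":0.0918},{"translation":[-0.015,0,0],"rot":[0,0,0],"jaw":0.0918},{"translation":[0,0,0],"rot":[0,0,0],"jaw":0.0918},{"translation":[0,0,0],"rot":[0,0,0],"jaw":0.0918},{"translation":[0,0,0],"rot":[0,0,0],"jaw":0.0918}]'
python3 - <<'E'
from h import *
a=optics.get_image("top");b=optics.get_image("side");w=optics.get_image("wrist")
cv2.imwrite("pics/t9.png",a[:,:,::-1]);cv2.imwrite("pics/s9.png",b[:,:,::-1]);cv2.imwrite("pics/w9.png",w[:,:,::-1])
E
```

```text
clock: 29.18
position: [0.4758, 0.3523, 0.0401]
ee_rot: [-3.141, 0.005, -0.0]
force: [0.7, 0.3, -0.8]
width: 0.496
clock: 30.18
position: [0.4783, 0.3548, 0.1973]
ee_rot: [-3.135, 0.005, -0.013]
force: [1.8, -0.4, 0.2]
width: 0.995
clock: 30.85
position: [0.3916, 0.3524, 0.2101]
ee_rot: [-3.141, 0.006, -0.001]
force: [-0.1, 0.6, -0.5]
width: 0.998
```

View pics/t9.png

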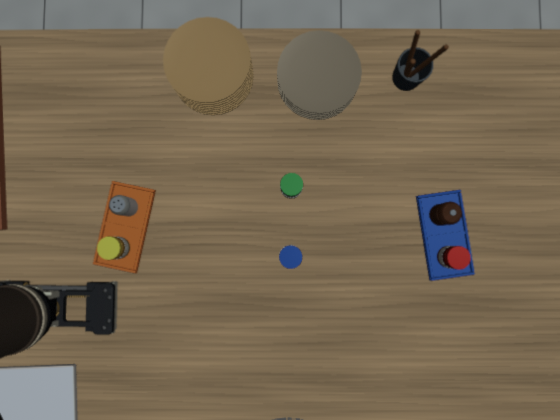

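View pics/s9.png

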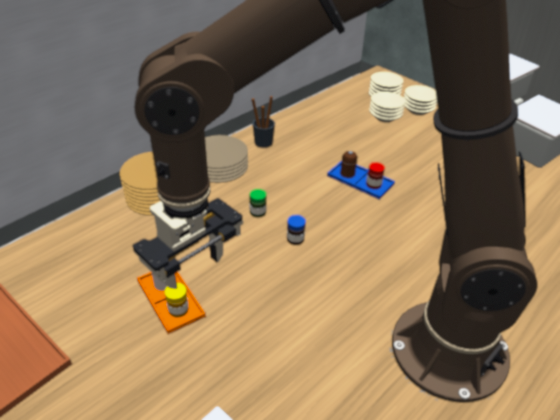

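View pics/w9.png

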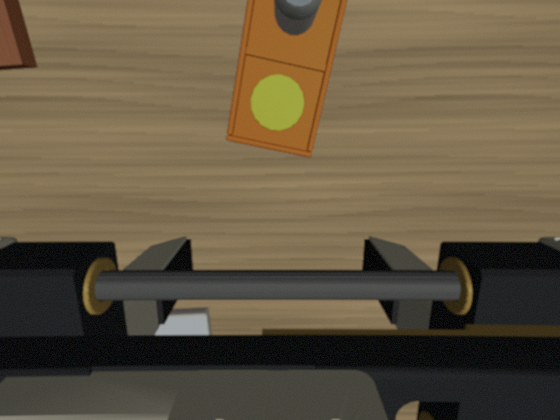

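The pictures agree. In the top view the salt (123,205) and yellow jar (109,248) stand in the orange tray, and the mill (448,213) and red jar (457,257) in the blue tray. Green (291,184) and blue (291,257) haven't moved, and the gripper is clear, so I'm handing in.

```bash
python3 -c "
from cell import arm
print(arm.sign_off())"
```

```text
the job is handed in; nothing more can be done
None
```

Both kits are made up and the job is handed in, at about 31 s of the 99 s allowed. I worked in the order asked:
- **Blue tray:** the pepper mill is in the far compartment and the red-lidded jar in the near one.
- **Orange tray:** the salt shaker is in the far compartment and the yellow-lidded jar in the near one.

My last pictures from the top, side and wrist cameras show all four things upright, each in its own compartment. The green and blue jars are where they started, nothing is knocked over, and the open gripper is clear of everything. The wrist forces printed after each move were no more than about 3 N.

No check failed. The disagreements were small: the top-camera positions and the wrist views differed by about 1–3 mm. The first side-camera network fix for the mill was about 14 mm off in y, so I used the positions measured in the images instead.

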